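Seal the dry box lid corner by corner

ROBOT

A 7-joint arm with a two-finger parallel gripper is mounted at the origin on the work surface. World frame = base frame: x ahead of the robot, y to its left, z up, the work surface at z = 0. Lengths are in m, angles in rad, forces in N, time in s.
With the tool pointing down it reaches from about 0.4 to 0.9 m from the base axis. Payload 5.5 kg.
Tool frame: the origin (TCP) lies on the centre line of the jaws, within the pads' length; the fingertips stand 22 mm ahead of it and the grasp point (between the pads) lies 3 mm ahead of it (manip.tips_ahead is the distance from the TCP to the fingertips, in m); z points along the fingers, y is the line along which they close (so a half turn about z gives the same grasp; the last joint's range is limited). The gripper opens to 85 mm and grips with 20 to 120 N. Pads are 22 mm wide; open, the fingers measure 114 mm over their backs; the gripper's body (76 mm by 85 mm) begins 54 mm behind the grasp point. The pads swing forward as they close: fully open they stand 13 mm farther back than shut.
Start: joints at [-1.013, 0.501, -0.427, 1.55, 0.221, 1.138, -0.21], TCP at [0.189, 0.622, 0.253] pointing down, gripper open.
Joint ranges: [-2.88, 2.88], [-0.31, 2.03], [-1.54, 1.56], [0.2, 2.42], [-1.41, 4.55], [0.19, 2.02], [-2.57, 2.57]. Speed limits (rad/s): [2.57, 2.57, 3.14, 3.14, 3.14, 3.14, 3.14].

INTERFACE

Orientations are given as a unit quaternion [w, x, y, z].
In Python, from cell import manip, viewer, workorder, sense gives the robot as it stands (manip), with the cameras (viewer), the readings as plain functions and the job (workorder).
- The arm moves only by the tool pendant, called after "Request:" by a JSON object that holds its "name" and its "arguments", one argument or row to a line. Schema: {"type":"object","properties":{"rows":{"type":"object","properties":{"dx":{"type":"array","items":{"type":"number"},"minItems":1,"maxItems":5},"dy":{"type":"array","items":{"type":"number"},"minItems":1,"maxItems":5},"dz":{"type":"array","items":{"type":"number"},"minItems":1,"maxItems":5},"drx":{"type":"array","items":{"type":"number"},"minItems":1,"maxItems":5},"dry":{"type":"array","items":{"type":"number"},"minItems":1,"maxItems":5},"drz":{"type":"array","items":{"type":"number"},"minItems":1,"maxItems":5}},"additionalProperties":false,"required":["dx","dy","dz","drx","dry","drz"]},"aperture":{"type":"number"},"clamp_n":{"type":"number"},"only":{"type":"string"},"quiet":{"type":"boolean"},"lines":{"type":"string"}},"required":["rows"],"additionalProperties":false}. rows is an object with one list for each field, all of the same length, 1 to 5, a row being the entries at one place: dx, dy, dz (the shift in m), drx, dry, drz (a rotation vector in rad); each row is the pose to reach, as a shift and turn from the pose commanded when the call began, along the tool's axes at that moment; what a row does not reach only later rows make up. A row lasts 1/8 s, in which the tool goes at most 0.0625 m and 0.188 rad, less where a joint would pass 70% of its speed; a pose out of reach is approached as far as the arm can. aperture is the finger opening in m, set as the call begins (left out keeps the last). The fingers move at their own pace and stop on an object; clamp_n is the grip in N (left out, the last holds). Time passes only in rows, so rows that do not move let the fingers close. The tool returns the time, the measured TCP pose, the force, the opening and the grip force at its end. only (a regular expression) keeps the lines of the reply that match it, lines (a string "A,B") keeps lines A to B, and quiet returns only ok. Input that does not fit is refused with a message, and nothing moves.
- sense(): the state, without advancing time (a new reading comes with each control period).
- viewer.camera(name): name is "scene" or "top"; returns the picture (420x560x3 uint8, blue, green, red); there is no depth.
- viewer.camera_info(name): a dict with "fx", "fy", "cx", "cy" (pixels), "R" (3x3) and "t" (3): a world point X has camera coordinates R X + t. Camera axes: x right, y down, z forward; pixel columns grow to the right and rows downward; lengths in m; the calibration is good to about 2 mm. A picture is of the moment at which its call begins. camera_info takes no time and is no camera call.
- workorder.close_job(): hands the job in; it is judged then, once.
The state is a dict: "time_s": time; "joint_pos": joint angles; "joint_vel": joint speeds; "tau": joint torques, N m; "position": TCP position; "eef_rot": TCP orientation; "force": force on the tool from outside, world axes, zero at the start; "moment": the same for the moment, N m; "gripper_width": finger opening in m; "finger_force": force on a finger pad.
Only numpy, scipy, OpenCV 4.12 (cv2) and the standard library are available. Lean on these libraries where they do the work, as an engineer would, in place of code of your own. Each camera call takes 0.05 s, during which the arm holds its last target. There are 200 camera calls.

TASK

The lid of the dry box with the blue lid is still standing proud on its orange gasket. Press it down from above at one corner after another, one corner at a time and in any order, until every corner is fully home and the lid sits flat and sealed, then let go of it. Do not press or bump the box with the white lid.

Things in the scene. Friction and masses are not known exactly. Their poses are not given: they have to be found in the camera images.
- blue_box: The dry box to be closed: a rigid grey box, fixed to the bench, 140 (x) x 180 (y) x 90 mm high to its rim, walls 12 mm thick. Origin: centre of its underside, on the bench; z up, x and y along its sides. Its push-in orange gasket stands on the rim, in four corner segments.
- blue_lid: Loose rigid blue lid on blue_box's gasket: plate 148 x 188 x 8 mm, 0.25 kg, a rim below it reaching 22 mm into the box (3 mm play). Origin: centre of the plate's underside, axes as the box's; 92.5 mm up when sealed, up to 10 mm more before. Four white thumb discs to press (28 mm across, 3 mm high, tops 103.5 mm up when sealed), a flat dial amid. Rocks a few degrees until all corners are home.
- white_box: A bystander: an identical dry box fixed to the bench whose white lid with grey discs is already sealed, 148 x 188 mm over the lid, 105 mm high in all. Origin: centre of its underside. To be left alone.
- seal_1 (a joint): How far the gasket segment under the -x +y (robot side, left) corner of blue_lid has been squeezed down, in m (corner directions in blue_box's frame): 0 standing fully proud (up to 0.003 at the start), 0.010 fully home at a hard stop. About 6 to 8 N on the lid's thumb disc at (-50, +70) mm moves it, and it stays where it is left.
- seal_2 (a joint): How far the gasket segment under the +x +y (far side, left) corner of blue_lid has been squeezed down, in m (corner directions in blue_box's frame): 0 standing fully proud (up to 0.003 at the start), 0.010 fully home at a hard stop. About 6 to 8 N on the lid's thumb disc at (+50, +70) mm moves it, and it stays where it is left.
- seal_3 (a joint): How far the gasket segment under the +x -y (far side, right) corner of blue_lid has been squeezed down, in m (corner directions in blue_box's frame): 0 standing fully proud (up to 0.003 at the start), 0.010 fully home at a hard stop. About 6 to 8 N on the lid's thumb disc at (+50, -70) mm moves it, and it stays where it is left.
- seal_4 (a joint): How far the gasket segment under the -x -y (robot side, right) corner of blue_lid has been squeezed down, in m (corner directions in blue_box's frame): 0 standing fully proud (up to 0.003 at the start), 0.010 fully home at a hard stop. About 6 to 8 N on the lid's thumb disc at (-50, -70) mm moves it, and it stays where it is left.

How it is judged:
On the way, in this order (a step that is already met when the one before it is completed fails the run):
1. a first corner of the blue lid is pressed home, alone (its gasket segment squeezed by more than 7 of 10 mm) (value of joint any of seal_1, seal_2, seal_3, seal_4 above 0.007 m), for 0.2 s.
2. a second corner is pressed home ((value of joint each of seal_1, seal_2 above 0.007 m or value of joint each of seal_1, seal_3 above 0.007 m or value of joint each of seal_1, seal_4 above 0.007 m or value of joint each of seal_2, seal_3 above 0.007 m or value of joint each of seal_2, seal_4 above 0.007 m or value of joint each of seal_3, seal_4 above 0.007 m)), for 0.2 s.
3. a third corner is pressed home ((value of joint each of seal_1, seal_2, seal_3 above 0.007 m or value of joint each of seal_1, seal_2, seal_4 above 0.007 m or value of joint each of seal_1, seal_3, seal_4 above 0.007 m or value of joint each of seal_2, seal_3, seal_4 above 0.007 m)), for 0.2 s.
4. the fourth corner is pressed home (value of joint each of seal_1, seal_2, seal_3, seal_4 above 0.007 m), for 0.2 s.
At the end, for the whole second after the job is handed in: All four gasket segments of blue_box are squeezed by more than 7 mm of their 10 mm, and the blue lid lies at rest on the box, level within 0.03 rad (1.7 degrees), its origin less than 96.5 mm above the box's underside (value of joint each of seal_1, seal_2, seal_3, seal_4 above 0.007 m and angle between blue_lid's own z axis and vertical below 0.03 rad and z of blue_lid in the frame of blue_box below 0.0965 m and linear speed of blue_lid below 0.02 m/s); the robot touches nothing.
It fails at once if the robot presses or bumps the white-lidded box (more than 3 N) (contact force between any of the fingers, the arm and white_box above 3 N).
It also fails if it takes over 48 s, if anything falls off the work surface, if the arm or the gripper's body presses on something with over 40 N, if the wrist force passes 120 N, or if a joint passes its speed limit or range.

## Working session

There is one attempt and no reset: what is moved stays moved. The work goes in short steps, Python scripts to look and compute and a tool call to move; the robot and the scene stay as the last step left them, time stands still between calls to the robot, and variables do not carry over. Pictures are saved under pics/ and viewed, at most 10 in all, crops included, and the job is handed in when it is done.

```bash
mkdir -p pics; ls; python3 - <<'E'
from cell import manip, viewer, workorder, sense
import cv2
for n in ("scene","top"):
    cv2.imwrite(f"pics/{n}0.png",viewer.camera(n))
    print(n,viewer.camera_info(n))
print(sense())
E
```

```text
cell.py
pics
scene {'fx': 440.99376209323145, 'fy': 440.99376209323145, 'cx': 274.0712474816511, 'cy': 209.0110407946124, 'R': array([[ 0.19269021,  0.98107335,  0.01911996],
       [ 0.62820279, -0.1083683 , -0.77046581],
       [-0.75381148,  0.16047243, -0.63719452]]), 't': array([-0.10063243, -0.28665545,  1.15367819])}
top {'fx': 433.8248851559533, 'fy': 433.8248851559533, 'cx': 280.6469111917335, 'cy': 215.1956548926368, 'R': array([[ 0.02690829, -0.99953938, -0.01403457],
       [-0.98837128, -0.02450045, -0.15007311],
       [ 0.14966013,  0.01790957, -0.98857528]]), 't': array([-0.00787463,  0.54912903,  0.64770313])}
{'time_s': 0.1, 'joint_pos': array([-1.0128096 ,  0.50179403, -0.42679244,  1.55133408,  0.22077341,
        1.13832056, -0.2103017 ]), 'joint_vel': array([ 0.00245404, -0.00150866, -0.00062405, -0.00184582, -0.00285476,
       -0.00297609, -0.00111707]), 'tau': array([-1.06264817e-02, -5.70812988e+01, -5.83812296e+00, -2.81749463e+01,
        1.05529025e-02,  5.48652009e-03, -1.01453071e-05]), 'position': array([0.18871671, 0.62138254, 0.25234139]), 'eef_rot': array([-1.74816325e-04,  1.46850306e-01,  9.89158314e-01, -8.87628559e-04]), 'force': array([ 0.76650281, -0.3476966 , -0.83312076]), 'moment': array([ 0.02745781, -0.02933652, -0.01787322]), 'finger_force': 0.0, 'gripper_width': 0.08555565865752135}
```

View pics/top0.png

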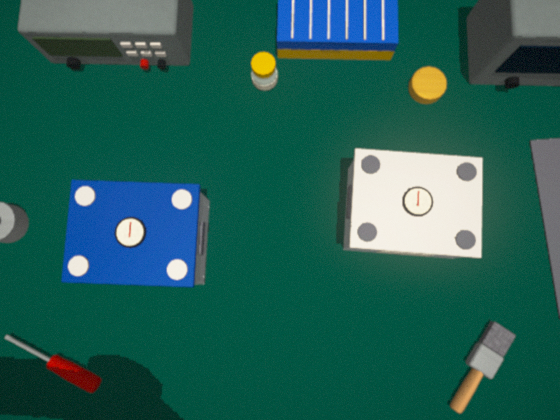

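View pics/scene0.png

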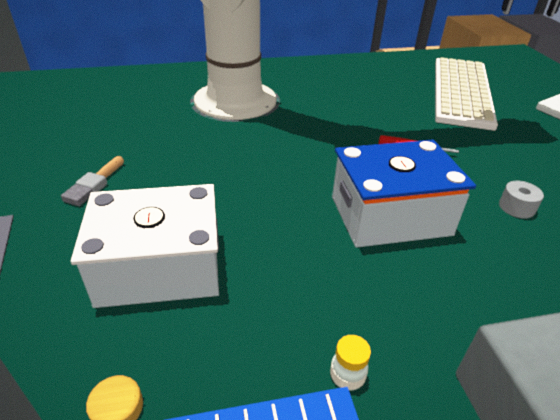

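The top view shows the blue lid's discs at (85,196), (181,199), (177,269) and (78,266). In the scene view they are at (456,177), (373,186), (352,153) and (428,146). The white lid is well to the right, at -y.

```bash
cat > h.py <<'E'
import numpy as np, cv2
from cell import manip, viewer, workorder, sense
from scipy.spatial.transform import Rotation as Ro
def P(n):
    c=viewer.camera_info(n);K=np.array([[c['fx'],0,c['cx']],[0,c['fy'],c['cy']],[0,0,1]])
    return K@np.c_[c['R'],c['t']]
def tri(a,b):
    X=cv2.triangulatePoints(P("top"),P("scene"),np.float64(a).T,np.float64(b).T);return (X[:3]/X[3]).T
def rot(s):
    return Ro.from_quat(s['eef_rot'],scalar_first=True)
def onz(n,uv,z):
    c=viewer.camera_info(n);R=c['R'];C=-R.T@c['t']
    d=np.array([((u-c['cx'])/c['fx'],(v-c['cy'])/c['fy'],1) for u,v in uv])@R
    return C+d*((z-C[2])/d[:,2])[:,None]
def need(xyz):
    s=sense();return rot(s).inv().apply(np.array(xyz)-s['position'])
E
python3 - <<'E'
from h import *
np.set_printoptions(precision=4,suppress=True)
def blobs(n,pts):
    im=cv2.imread(f"pics/{n}0.png");m=(im.min(2)>150).astype(np.uint8)
    _,l,_,c=cv2.connectedComponentsWithStats(m)
    return [c[l[v,u]] for u,v in pts]
t=blobs("top",[(181,199),(85,196),(177,269),(78,266)])
s=blobs("scene",[(373,186),(456,177),(352,153),(428,146)])
print(np.array(t),np.array(s))
print("order 3,2,4,1");X=tri(t,s);print(X)
Z=onz("top",t,0.110);print(Z)
s=sense();print(rot(s).as_matrix())
for x in Z: print(need(x))
E
```

```text
[[181.3758 198.8376]
 [ 84.492  195.4696]
 [176.5325 269.1006]
 [ 77.6574 265.4444]] [[372.4778 184.6056]
 [455.4606 176.4303]
 [351.9265 151.7132]
 [427.408  145.176 ]]
order 3,2,4,1
[[0.5584 0.1474 0.1119]
 [0.5598 0.2877 0.112 ]
 [0.4582 0.1486 0.1094]
 [0.4595 0.2891 0.1095]]
[[0.5591 0.1488 0.11  ]
 [0.5606 0.2898 0.11  ]
 [0.4585 0.1494 0.11  ]
 [0.4599 0.2899 0.11  ]]
[[-0.9569  0.2905 -0.0006]
 [ 0.2905  0.9569 -0.0017]
 [ 0.0001 -0.0018 -1.    ]]
[-0.4917 -0.3444  0.1429]
[-0.4522 -0.209   0.1427]
[-0.3952 -0.373   0.143 ]
[-0.3558 -0.2382  0.1427]
```

Request:
{"name": "pendant", "arguments": {
  "rows": {"dx": [-0.045,-0.09,-0.135,-0.18,-0.22],"dy": [-0.03,-0.06,-0.09,-0.12,-0.147],"dz": [0,0,0,0,0],"drx": [0,0,0,0,0],"dry": [0,0,0,0,0],"drz": [0,0,0,0,0]},
  "aperture": 0,
  "clamp_n": 40
}}

```text
time_s: 0.72
position: [0.3578, 0.4153, 0.253]
eef_rot: [-0.0, 0.147, 0.989, -0.0]
force: [1.7, -0.2, 0.2]
gripper_width: 0.0001
finger_force: 0.0
```

```bash
python3 - <<'E'
from h import *
print(manip.tips_ahead,need([.4597,.2895,.16]))
E
```

```text
0.022 [-0.13410975 -0.09052352  0.09303197]
```

Request:
{"name": "pendant", "arguments": {
  "rows": {"dx": [-0.045,-0.09,-0.134,-0.134,-0.134],"dy": [-0.03,-0.06,-0.091,-0.091,-0.091],"dz": [0.01,0.03,0.06,0.09,0.09],"drx": [0,0,0,0,0],"dry": [0,0,0,0,0],"drz": [0,0,0,0,0]}
}}

```text
time_s: 1.35
position: [0.4568, 0.2896, 0.1609]
eef_rot: [-0.002, 0.148, 0.989, -0.002]
force: [-0.8, 0.1, 0.0]
gripper_width: 0.0002
finger_force: 0.0
```

```bash
python3 - <<'E'
from h import *
print(need([.4597,.2895,.132]))
E
```

```text
[-0.00292885  0.00090852  0.02884339]
```

Request:
{"name": "pendant", "arguments": {
  "rows": {"dx": [-0.002,-0.002,-0.002,-0.002,-0.002],"dy": [0.001,0.001,0.001,0.001,0.001],"dz": [0.012,0.022,0.026,0.029,0.029],"drx": [0,0,0,0,0],"dry": [0,0,0,0,0],"drz": [0,0,0,0,0]}
}}

```text
time_s: 1.98
position: [0.4605, 0.2919, 0.1343]
eef_rot: [-0.0, 0.147, 0.989, 0.0]
force: [0.1, -1.0, 1.1]
gripper_width: -0.0003
finger_force: 0.0
```

Request:
{"name": "pendant", "arguments": {
  "rows": {"dx": [0,0,0],"dy": [0,0,0],"dz": [0.002,0.004,0.004],"drx": [0,0,0],"dry": [0,0,0],"drz": [0,0,0]}
}}

```text
time_s: 2.35
position: [0.4607, 0.2923, 0.1314]
eef_rot: [0.0, 0.147, 0.989, 0.0]
force: [-1.6, -0.8, 6.9]
gripper_width: -0.0001
finger_force: 3.7
```

Request:
{"name": "pendant", "arguments": {
  "rows": {"dx": [0,0,0],"dy": [-0.001,-0.001,-0.001],"dz": [0.002,0.004,0.004],"drx": [0,0,0],"dry": [0,0,0],"drz": [0,0,0]}
}}

```text
time_s: 2.72
position: [0.4604, 0.2925, 0.128]
eef_rot: [0.001, 0.146, 0.989, 0.001]
force: [-3.5, 0.6, 10.4]
gripper_width: -0.0001
finger_force: 5.3
```

Request:
{"name": "pendant", "arguments": {
  "rows": {"dx": [0,0,0],"dy": [0,0,0],"dz": [0.002,0.003,0.003],"drx": [0,0,0],"dry": [0,0,0],"drz": [0,0,0]}
}}

```text
time_s: 3.1
position: [0.4611, 0.2925, 0.1263]
eef_rot: [0.001, 0.147, 0.989, 0.001]
force: [-6.1, -0.9, 19.5]
gripper_width: -0.0003
finger_force: 9.8
```

Request:
{"name": "pendant", "arguments": {
  "rows": {"dx": [0,-0.048,-0.096,-0.096,-0.096],"dy": [0,0.0125,0.025,0.025,0.025],"dz": [-0.03,-0.03,-0.03,-0.03,-0.03],"drx": [0,0,0,0,0],"dry": [0,0,0,0,0],"drz": [0,0,0,0,0]}
}}

```text
time_s: 3.72
position: [0.5586, 0.2869, 0.1528]
eef_rot: [-0.001, 0.147, 0.989, -0.0]
force: [0.5, 1.2, -0.0]
gripper_width: -0.0002
finger_force: 0.0
```

```bash
python3 - <<'E'
from h import *
cv2.imwrite("pics/s1.png",cv2.resize(viewer.camera("scene")[90:250,300:500],None,fx=3,fy=3,interpolation=2))
print(need([.560,.2885,.132]))
E
```

```text
[-0.00151021  0.00180789  0.02089568]
```

View pics/s1.png

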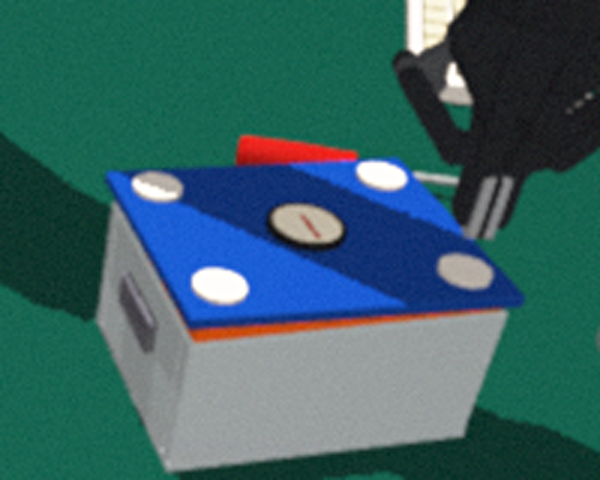

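The gripper hovers by disc 2. The lid has tilted toward +y: the orange gasket is thick at corner 3 (crop 200,335) and thin toward corner 2 (500,312). I'll measure the disc heights.

```bash
cat >> h.py <<'E'
def zoom(tag):
    for n,(r0,r1,c0,c1),f in (("scene",(125,225,320,480),5),("top",(165,300,50,220),4)):
        im=viewer.camera(n);cv2.imwrite(f"pics/{n}_{tag}.png",im)
        cv2.imwrite(f"pics/{n}_{tag}z.png",cv2.resize(im[r0:r1,c0:c1],None,fx=f,fy=f,interpolation=2))
E
python3 - <<'E'
from h import *
zoom("a")
E
```

```text
(no output)
```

View pics/scene_az.png

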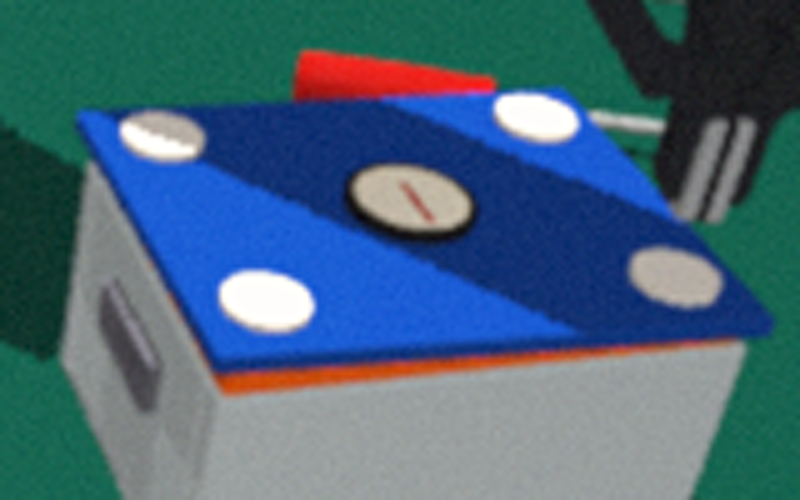

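```bash
cat >> h.py <<'E'
from scipy.optimize import least_squares
L=np.array([[50,-70,11],[50,70,11],[-50,-70,11],[-50,70,11],[0,0,8.5]])/1e3  # 3,2,4,1 (plate 8 + disc 3), dial
S={"top":[(181,199),(85,196),(177,269),(78,266)],"scene":[(373,185),(455,179),(352,152),(427,147)]}
def proj(n,X):
    x=np.c_[X,np.ones(len(X))]@P(n).T;return x[:,:2]/x[:,2:]
def lid(tag,skip={}):
    obs=[]
    for n in S:
        im=cv2.imread(f"pics/{n}_{tag}.png");m=(im[:,:,2]>95).astype(np.uint8)
        _,l,st,c=cv2.connectedComponentsWithStats(m,connectivity=4)
        for i,(u,v) in enumerate(S[n]):
            k=l[v,u]
            if k and 60<st[k,4]<400: obs.append((n,i,c[k]))
            else: print("skip",n,i,k,st[k,4])
    def X(p): return Ro.from_rotvec(p[3:]).apply(L)+p[:3]
    def f(p):
        q={n:proj(n,X(p)) for n in S}
        return np.concatenate([q[n][i]-o for n,i,o in obs])
    r=least_squares(f,[.51,.219,.1,0,0,0])
    Z=Ro.from_rotvec(r.x[3:]).apply(L)+r.x[:3]
    print(tag,"rms",np.sqrt(np.mean(r.fun**2)).round(2),"pose",r.x.round(4));print(" discs 3,2,4,1,dial\n",Z.round(4))
    return Z
E
cp pics/top0.png pics/top_0.png; cp pics/scene0.png pics/scene_0.png
python3 - <<'E'
from h import *
lid("0");lid("a")
print(proj("scene",np.array([[.5586,.2869,.1308]])))
E
```

```text
0 rms 0.53 pose [ 0.5093  0.2184  0.0994  0.0034 -0.023  -0.0107]
 discs 3,2,4,1,dial
 [[0.5582 0.1478 0.1113]
 [0.5597 0.2878 0.1118]
 [0.4583 0.1489 0.109 ]
 [0.4598 0.2889 0.1095]
 [0.5091 0.2184 0.1079]]
skip top 1 0 201104
a rms 0.51 pose [ 0.5093  0.2181  0.0963 -0.041  -0.0119 -0.0094]
 discs 3,2,4,1,dial
 [[0.5585 0.1482 0.1108]
 [0.5598 0.288  0.105 ]
 [0.4585 0.1491 0.1096]
 [0.4598 0.2889 0.1038]
 [0.5092 0.2184 0.1048]]
[[458.62382851 166.12955683]]
```

Request:
{"name": "pendant", "arguments": {
  "rows": {"dx": [-0.001,-0.001,-0.001,-0.001],"dy": [0.001,0.001,0.001,0.001],"dz": [0.01,0.018,0.022,0.022],"drx": [0,0,0,0],"dry": [0,0,0,0],"drz": [0,0,0,0]}
}}

```text
time_s: 4.38
position: [0.5604, 0.2874, 0.1308]
eef_rot: [-0.0, 0.147, 0.989, -0.0]
force: [-0.1, -0.2, -0.2]
gripper_width: 0.0004
finger_force: 0.0
```

Request:
{"name": "pendant", "arguments": {
  "rows": {"dx": [0,0,0],"dy": [0,0,0],"dz": [0.002,0.004,0.004],"drx": [0,0,0],"dry": [0,0,0],"drz": [0,0,0]}
}}

```text
time_s: 4.75
position: [0.561, 0.2878, 0.1281]
eef_rot: [0.0, 0.147, 0.989, 0.0]
force: [-1.1, -0.8, 4.3]
gripper_width: 0.0002
finger_force: 2.1
```

Request:
{"name": "pendant", "arguments": {
  "rows": {"dx": [0,0,0],"dy": [0,0,0],"dz": [0.002,0.003,0.003],"drx": [0,0,0],"dry": [0,0,0],"drz": [0,0,0]}
}}

```text
time_s: 5.12
position: [0.5613, 0.2879, 0.1266]
eef_rot: [0.001, 0.147, 0.989, 0.0]
force: [-4.4, -2.7, 14.0]
gripper_width: 0.0002
finger_force: 6.8
```

Request:
{"name": "pendant", "arguments": {
  "rows": {"dx": [0,0,-0.015,-0.03,-0.0375],"dy": [0,0,-0.054,-0.107,-0.134],"dz": [0.001,-0.03,-0.03,-0.03,-0.03],"drx": [0,0,0,0,0],"dry": [0,0,0,0,0],"drz": [0,0,0,0,0]}
}}

```text
time_s: 5.75
position: [0.5578, 0.1441, 0.1542]
eef_rot: [0.0, 0.149, 0.989, -0.001]
force: [-0.5, 0.1, 0.3]
gripper_width: -0.0002
finger_force: 0.0
```

Request:
{"name": "pendant", "arguments": {
  "rows": {"dx": [0,0],"dy": [0,0],"dz": [0,0],"drx": [0,0],"dry": [0,0],"drz": [0,0]}
}}

```text
time_s: 6.0
position: [0.5577, 0.1494, 0.1544]
eef_rot: [0.0, 0.147, 0.989, 0.001]
force: [-0.4, 0.8, -0.1]
gripper_width: 0.0002
finger_force: 0.0
```

```bash
python3 - <<'E'
from h import *
zoom("b");Z=lid("b");print(need(Z[0]+[0,0,.022]))
E
```

```text
skip top 0 0 166351
skip top 1 1 40303
skip top 3 1 40303
b rms 0.34 pose [ 0.5089  0.2179  0.0953 -0.0511 -0.012  -0.0106]
 discs 3,2,4,1,dial
 [[0.558  0.148  0.1105]
 [0.5595 0.2878 0.1033]
 [0.458  0.1491 0.1092]
 [0.4596 0.2889 0.1021]
 [0.5088 0.2183 0.1038]]
[-0.00111285 -0.00208608  0.02187876]
```

Request:
{"name": "pendant", "arguments": {
  "rows": {"dx": [-0.001,-0.001,-0.001,-0.001,-0.001],"dy": [-0.002,-0.002,-0.002,-0.002,-0.002],"dz": [0.01,0.018,0.022,0.024,0.025],"drx": [0,0,0,0,0],"dry": [0,0,0,0,0],"drz": [0,0,0,0,0]}
}}

```text
time_s: 6.72
position: [0.5583, 0.1462, 0.1296]
eef_rot: [0.0, 0.147, 0.989, -0.0]
force: [-2.9, -1.5, 6.9]
gripper_width: -0.0001
finger_force: 3.6
```

Request:
{"name": "pendant", "arguments": {
  "rows": {"dx": [0.001,0.001,0.001,0.001],"dy": [0,0,0,0],"dz": [0.001,0.002,0.003,0.003],"drx": [0,0,0,0],"dry": [0,0,0,0],"drz": [0,0,0,0]}
}}

```text
time_s: 7.22
position: [0.5585, 0.146, 0.1273]
eef_rot: [0.001, 0.147, 0.989, 0.0]
force: [1.3, -2.2, 7.9]
gripper_width: -0.0005
finger_force: 3.8
```

Request:
{"name": "pendant", "arguments": {
  "rows": {"dx": [0,0,0],"dy": [0,0,0],"dz": [0.0005,0.001,0.001],"drx": [0,0,0],"dry": [0,0,0],"drz": [0,0,0]}
}}

```text
time_s: 7.6
position: [0.5586, 0.146, 0.1269]
eef_rot: [0.001, 0.147, 0.989, 0.0]
force: [0.5, -2.9, 11.0]
gripper_width: 0.0001
finger_force: 5.7
```

```bash
python3 - <<'E'
from h import *
zoom("c");lid("c")
E
```

```text
skip top 0 0 156608
skip top 1 1 50925
skip top 3 1 50925
skip scene 0 0 183166
skip scene 2 0 183166
c rms 0.0 pose [ 0.5121  0.2149  0.1013 -0.0382  0.0557 -0.0505]
 discs 3,2,4,1,dial
 [[0.5591 0.1429 0.1123]
 [0.566  0.2826 0.1067]
 [0.4594 0.148  0.1178]
 [0.4663 0.2877 0.1122]
 [0.5126 0.2152 0.1098]]
```

Request:
{"name": "pendant", "arguments": {
  "rows": {"dx": [0,0.048,0.097,0.097,0.097],"dy": [0,-0.013,-0.026,-0.026,-0.026],"dz": [-0.03,-0.03,-0.03,-0.03,-0.03],"drx": [0,0,0,0,0],"dry": [0,0,0,0,0],"drz": [0,0,0,0,0]}
}}

```text
time_s: 8.32
position: [0.4575, 0.15, 0.1555]
eef_rot: [0.001, 0.147, 0.989, 0.0]
force: [0.2, -0.1, 0.1]
gripper_width: 0.0001
finger_force: 0.0
```

```bash
python3 - <<'E'
from h import *
zoom("d");Z=lid("d");print(need(Z[2]+[0,0,.022]))
E
```

```text
skip top 1 0 183684
skip top 2 0 183684
skip top 3 0 183684
d rms 0.31 pose [ 0.5095  0.2174  0.0942 -0.0291  0.0255 -0.0042]
 discs 3,2,4,1,dial
 [[0.5595 0.1476 0.106 ]
 [0.56   0.2875 0.1019]
 [0.4595 0.148  0.1085]
 [0.4601 0.288  0.1044]
 [0.5097 0.2177 0.1027]]
[-0.00183202 -0.00143318  0.02496794]
```

View pics/scene_dz.png

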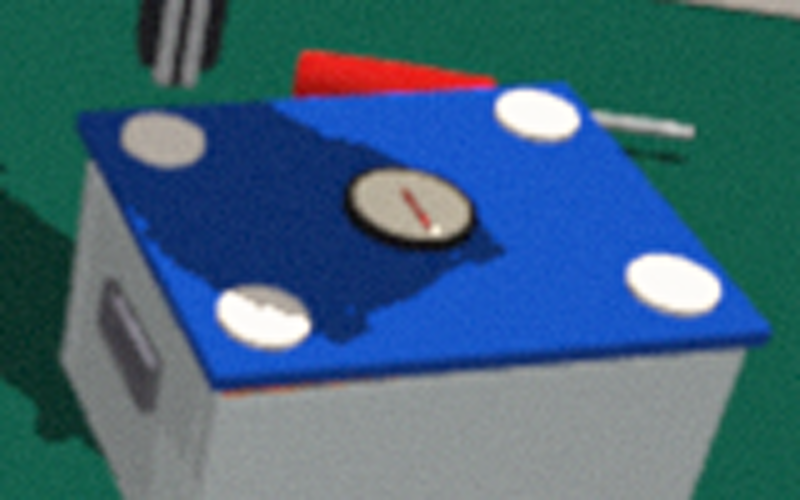

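Corners 1 and 2 are down. Corner 3 (crop 265,317) shows only a thin sliver of gasket, and corner 4 (163,140) is still high, with the fingers above it. Next I press corner 4.

Request:
{"name": "pendant", "arguments": {
  "rows": {"dx": [-0.001,-0.001,-0.001,-0.001,-0.001],"dy": [-0.001,-0.001,-0.001,-0.001,-0.001],"dz": [0.012,0.02,0.024,0.026,0.028],"drx": [0,0,0,0,0],"dry": [0,0,0,0,0],"drz": [0,0,0,0,0]}
}}

```text
time_s: 9.05
position: [0.4571, 0.148, 0.1272]
eef_rot: [-0.0, 0.147, 0.989, -0.0]
force: [-2.0, -2.8, 4.8]
gripper_width: 0.0001
finger_force: 2.3
```

Request:
{"name": "pendant", "arguments": {
  "rows": {"dx": [0.001,0.001,0.001,0.001],"dy": [0,0,0,0],"dz": [0.001,0.002,0.003,0.003],"drx": [0,0,0,0],"dry": [0,0,0,0],"drz": [0,0,0,0]}
}}

```text
time_s: 9.55
position: [0.4569, 0.1487, 0.1253]
eef_rot: [0.0, 0.147, 0.989, -0.0]
force: [-2.0, -3.9, 13.0]
gripper_width: 0.0
finger_force: 6.5
```

Request:
{"name": "pendant", "arguments": {
  "rows": {"dx": [0,0,0],"dy": [0,0,0],"dz": [0.002,0.003,0.003],"drx": [0,0,0],"dry": [0,0,0],"drz": [0,0,0]}
}}

```text
time_s: 9.93
position: [0.457, 0.1486, 0.1246]
eef_rot: [0.001, 0.147, 0.989, -0.0]
force: [-10.6, -8.3, 37.3]
gripper_width: -0.0001
finger_force: 19.3
```

Request:
{"name": "pendant", "arguments": {
  "rows": {"dx": [0,-0.01,0.05,0.1,0.1],"dy": [0,0.01,0.05,0.08,0.08],"dz": [-0.03,-0.08,-0.12,-0.13,-0.13],"drx": [0,0,0,0,0],"dry": [0,0,0,0,0],"drz": [0,0,0,0,0]}
}}

```text
time_s: 10.55
position: [0.3813, 0.2587, 0.2525]
eef_rot: [0.001, 0.143, 0.99, 0.002]
force: [-0.2, -0.0, 0.2]
gripper_width: 0.0001
finger_force: 0.0
```

```bash
python3 - <<'E'
from h import *
zoom("e");lid("e")
E
```

```text
e rms 0.5 pose [ 0.5092  0.2186  0.0903  0.0022 -0.004  -0.0101]
 discs 3,2,4,1,dial
 [[0.5584 0.148  0.1014]
 [0.5599 0.288  0.1017]
 [0.4584 0.1491 0.101 ]
 [0.4599 0.2891 0.1013]
 [0.5092 0.2186 0.0988]]
```

View pics/scene_ez.png

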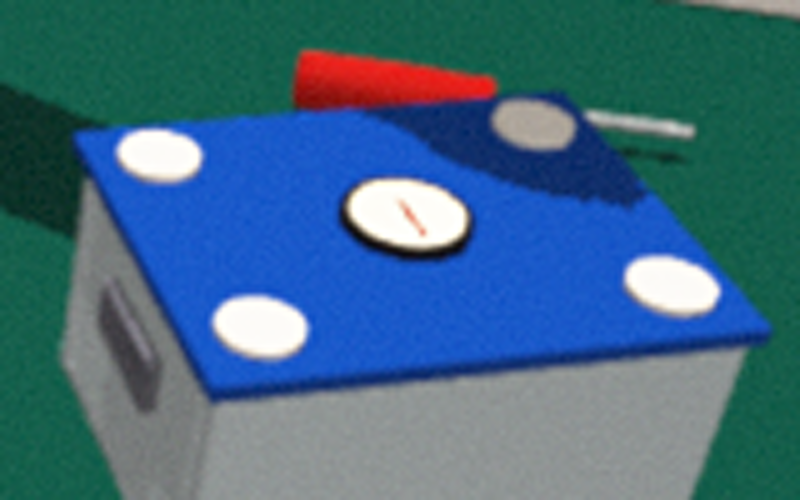

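The lid lies flat: no gasket shows, all four discs are within 1 mm of the same height, and the arm is clear. Handing the job in.

Request:
{"name": "pendant", "arguments": {
  "rows": {"dx": [0,0,0],"dy": [0,0,0],"dz": [0,0,0],"drx": [0,0,0],"dry": [0,0,0],"drz": [0,0,0]}
}}

```text
time_s: 11.02
position: [0.3845, 0.2534, 0.2507]
eef_rot: [-0.0, 0.148, 0.989, -0.0]
force: [-0.2, -0.3, -0.3]
gripper_width: 0.0002
finger_force: 0.0
```

```bash
python3 -c "
from cell import manip, viewer, workorder, sense
print(workorder.close_job())"
```

```text
the job is handed in; nothing more can be done
None
```

I pressed the blue lid down at all four corners (order 1, 2, 3, 4), it now sits flat with no gasket showing, and the job is handed in at 11 s with no verdict returned; the white box was never approached, but pressing corner 1 also sank corner 2 to about its 7 mm mark, so the one-corner-at-a-time check is not certain.

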